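Set the stock tags

TASK

On the stock board each blue bin has a hinged tag in front of it, which shall lie with its green face up if the bin is full (two jars) and with its red face up if a jar is missing. Push over with a fingertip every tag that shows the wrong face, so that it falls to its other side and only the full bins show green. Leave the tags that are right already as they are, and leave the jars and all other things standing where they are: nothing is to be picked up or shifted.

Things in the scene. Friction and masses are not known exactly. Their poses are not given: they have to be found in the camera images.
- board: grey laminate stock board fixed to the bench, 290 x 270 x 12 mm; origin at its underside, below the middle of the line of tag hinges, 75 mm from the near edge; x points square across the board from the tags to the bins, y along the row of tags, z up. Its three lanes are 85 mm apart; each has one tag (at x = 0) with one bin behind it.
- leaf_1 (a joint): angle of tag 1 (rad): 0 = upright; positive leans away from the robot to its bin, stop at +1.1: GREEN face up; negative leans to the robot, stop at -1.1: RED face up. It turns almost without friction and falls by its own weight to the side of upright that it is on; a finger pushing it should stop or lift just past the hinge axis, to leave it room to lie down.
- leaf_1_hinge (a point): middle of the hinge axis of tag 1, 48 mm above the bench, axes as the board's; the axis runs along y. When the tag lies at a stop, the middle of its roller is 53 mm out in x and 27 mm above the axis, with open space under it.
- tag_1: tag 1: grey foot on the board, origin under its centre, two posts to y = +-32.5 mm and 43 mm high. Between them turns a thin plate, 50 mm wide (y), 40 g, one face green, one red; along its outer edge, 60 mm from the axis, a white free-turning roller 8 mm across: a finger pushed level against it turns the tag up without binding (under 2 N). Tags can stand in any lane.
- leaf_2 (a joint): angle of tag 2 (rad): 0 = upright; positive leans away from the robot to its bin, stop at +1.1: GREEN face up; negative leans to the robot, stop at -1.1: RED face up. It turns almost without friction and falls by its own weight to the side of upright that it is on; a finger pushing it should stop or lift just past the hinge axis, to leave it room to lie down.
- leaf_2_hinge (a point): middle of the hinge axis of tag 2, 48 mm above the bench, axes as the board's; the axis runs along y. When the tag lies at a stop, the middle of its roller is 53 mm out in x and 27 mm above the axis, with open space under it.
- tag_2: tag 2: grey foot on the board, origin under its centre, two posts to y = +-32.5 mm and 43 mm high. Between them turns a thin plate, 50 mm wide (y), 40 g, one face green, one red; along its outer edge, 60 mm from the axis, a white free-turning roller 8 mm across: a finger pushed level against it turns the tag up without binding (under 2 N). Tags can stand in any lane.
- leaf_3 (a joint): angle of tag 3 (rad): 0 = upright; positive leans away from the robot to its bin, stop at +1.1: GREEN face up; negative leans to the robot, stop at -1.1: RED face up. It turns almost without friction and falls by its own weight to the side of upright that it is on; a finger pushing it should stop or lift just past the hinge axis, to leave it room to lie down.
- leaf_3_hinge (a point): middle of the hinge axis of tag 3, 48 mm above the bench, axes as the board's; the axis runs along y. When the tag lies at a stop, the middle of its roller is 53 mm out in x and 27 mm above the axis, with open space under it.
- tag_3: tag 3: grey foot on the board, origin under its centre, two posts to y = +-32.5 mm and 43 mm high. Between them turns a thin plate, 50 mm wide (y), 40 g, one face green, one red; along its outer edge, 60 mm from the axis, a white free-turning roller 8 mm across: a finger pushed level against it turns the tag up without binding (under 2 N). Tags can stand in any lane.
- bin_a: blue open bin a fixed to the board, 104 (x) x 58 (y) x 22 mm high, 4 mm walls, room for two jars one behind the other; origin at the centre of its underside, axes as the board's. The tag that belongs to it stands straight in front: its hinge is at x = -167 mm, y = 0 of the bin, 115 mm before the bin's near wall. Any bin can be in any lane.
- bin_b: blue open bin b fixed to the board, 104 (x) x 58 (y) x 22 mm high, 4 mm walls, room for two jars one behind the other; origin at the centre of its underside, axes as the board's. The tag that belongs to it stands straight in front: its hinge is at x = -167 mm, y = 0 of the bin, 115 mm before the bin's near wall. Any bin can be in any lane.
- bin_c: blue open bin c fixed to the board, 104 (x) x 58 (y) x 22 mm high, 4 mm walls, room for two jars one behind the other; origin at the centre of its underside, axes as the board's. The tag that belongs to it stands straight in front: its hinge is at x = -167 mm, y = 0 of the bin, 115 mm before the bin's near wall. Any bin can be in any lane.
- stock_jar_1: loose orange jar with a black cap, 43 mm across, 66 mm high (caps reach 83 mm above the bench), standing in a bin; origin at the centre of its underside.
- stock_jar_2: loose blue jar with a black cap, 43 mm across, 66 mm high (caps reach 83 mm above the bench), standing in a bin; origin at the centre of its underside.
- stock_jar_3: loose pale grey jar with a black cap, 43 mm across, 66 mm high (caps reach 83 mm above the bench), standing in a bin; origin at the centre of its underside.
- stock_jar_4: loose orange jar with a black cap, 43 mm across, 66 mm high (caps reach 83 mm above the bench), standing in a bin; origin at the centre of its underside.
- stock_jar_5: loose blue jar with a black cap, 43 mm across, 66 mm high (caps reach 83 mm above the bench), standing in a bin; origin at the centre of its underside.
- tape: bystander, loose on the bench: yellow rolled-up measuring tape, 54 x 54 x 16 mm; origin at the centre of its underside.
- marker_pen: bystander, loose on the bench: marker pen, 135 mm long, along its y axis; origin at the centre of its underside.
- black_tin: bystander, loose on the bench: black round tin, 41 mm across, 24 mm high; origin at the centre of its underside.
- pliers: bystander, loose on the bench: blue-handled pliers, 49 x 140 x 12 mm, long along y; origin at the centre of its underside.
- hammer: bystander, loose on the bench: hammer with a wooden handle, 94 x 288 x 28 mm, long along y; origin at the centre of its underside.

How it is judged:
At the end, for the whole second after the job is handed in: Every tag in front of a full bin rests green face up (joint above 1.0), the tag in front of the bin with one jar rests red face up (joint below -1.0), and all jars and loose things are within 20 mm of where they stood (value of joint leaf_1 below -1 rad and value of joint each of leaf_2, leaf_3 above 1 rad and distance of each of stock_jar_1, stock_jar_2, stock_jar_3, stock_jar_4, stock_jar_5, tape, marker_pen, black_tin, pliers, hammer from where it was at the start of the episode below 0.02 m); the robot touches nothing.
It fails at once if a jar is picked up, knocked over or shifted by more than 20 mm (distance of any of stock_jar_1, stock_jar_2, stock_jar_3, stock_jar_4, stock_jar_5 from where it was at the start of the episode above 0.02 m or angle between any of stock_jar_1, stock_jar_2, stock_jar_3, stock_jar_4, stock_jar_5's own z axis and vertical above 0.3 rad).
It fails at once if another loose thing on the bench is picked up or shifted by more than 20 mm (distance of any of tape, marker_pen, black_tin, pliers, hammer from where it was at the start of the episode above 0.02 m).
It fails at once if a tag that already shows the right face is turned (by more than about 20 degrees) (value of joint leaf_3 below 0.8 rad).
It also fails if it takes over 38 s, if anything falls off the work surface, if the arm or the gripper's body presses on something with over 40 N, if the wrist force passes 120 N, or if a joint passes its speed limit or range.

ROBOT

A 7-joint arm with a two-finger parallel gripper is mounted at the origin on a cart in front of the work surface, level with it; the furniture and walls round the work are solid. World frame = base frame: x ahead of the robot, y to its left, z up, the work surface at z = 0. Lengths are in m, angles in rad, forces in N, time in s.
With the tool pointing down it reaches from about 0.4 to 0.85 m from the base axis. Payload 4.5 kg.
Tool frame: the origin (TCP) lies midway between the tips of the shut fingers; the grasp point (between the pads) lies 19 mm behind it; z points along the fingers, x is the direction in which the jaws open and shut, and the axes are right-handed (so a half turn about z gives the same grasp; the last joint's range is limited). The gripper opens to 88 mm and grips with 3 to 60 N. Pads are 18 mm wide; open, the fingers measure 123 mm over their backs; the gripper's body (75 mm by 187 mm) begins 45 mm behind the grasp point.
Start: joints at [0.034, 0.689, -0.195, 1.565, 0.157, 0.902, -0.215], TCP at [0.625, 0, 0.239] pointing down, gripper open.
Joint ranges: [-3.01, 3.01], [-0.46, 2.08], [-1.47, 1.51], [0.13, 2.56], [-1, 4.14], [0.04, 2.09], [-2.66, 2.66]. Speed limits (rad/s): [2.57, 2.57, 3.14, 3.14, 3.14, 3.14, 3.14].

INTERFACE

Orientations are given as a rotation vector (axis times angle).
In Python, from workcell import env gives the robot as it stands. Calls block until the motion is done:
- env.movep(position, orientation): joint-space move of the TCP to a pose.
- env.move_linear(position, speed=0.15, orientation=None, force_limit=None): straight line of the TCP; orientation=None keeps the orientation; speed is the mean speed in m/s. With force_limit (N) it stops when the force on the tool has changed by that much, and returns True; else False.
- env.move_j(angles): joint-space move.
- env.move_gripper(opening): finger opening in m; the grip force is fixed at half the most; returns when the fingers have stopped.
- env.dwell(seconds).
- env.ik(position, orientation): joint angles nearest the present ones, or None.
- env.camera(name): name is "scene" or "side" or "wrist"; returns a dict with "pixels" (480x640x3 uint8, blue, green, red), "fx", "fy", "cx", "cy" (pixels), "dist_coeffs" ([k1, k2, p1, p2, k3] as OpenCV has them; the pictures are not rectified), "world_from_camera" (4x4, takes a point from camera to world coordinates). Camera axes: x right, y up, looking along -z (the intrinsics and any distortion apply to the point x, -y, -z); pixel columns grow to the right and rows downward; lengths in m; the calibration is good to about 2 mm. A picture is of the moment at which its call begins. There is no depth.
A pose or a line that the arm cannot do raises env.PlanningError and nothing moves.
- env.close_job(): hands the job in, once; it reports no verdict.
Trained networks look in the newest picture that a camera, given by its name, has taken for a name from the list of things; names that differ only in an ending like _2 or _b are one class to them, and where a whole thing is asked for, a point or a joint stands for the part that bears it (a point fixed in the world has none). Each returns a list of dicts, best first, with "confidence" (0 to 1); they miss things now and then, are a little off and sometimes report something else, mostly with a low value. They report only what shows in the picture. A call takes as long as a camera call.
- env.find_in(camera, label): "xy" ([column, row] in pixels, amid what is visible of it).
Readings, each from a call of its own:
- env.get_clock(): time.
- env.get_q(): joint angles.
- env.get_joint_vel(): joint speeds.
- env.get_effort(): joint torques, N m.
- env.get_tcp_pos(): TCP position.
- env.get_orientation(): TCP orientation.
- env.get_force(): force on the tool from outside, world axes, zero at the start.
- env.get_torque(): the same for the moment, N m.
- env.get_opening(): finger opening in m.
Only numpy, scipy, OpenCV 4.12 (cv2) and the standard library are available. Lean on these libraries where they do the work, as an engineer would, in place of code of your own. Each camera call takes 0.05 s, during which the arm holds its last target.

## Working session

There is one attempt and no reset: what is moved stays moved. The work goes in short steps, each a Python script; the robot and the scene stay as the last script left them, time stands still between calls to the robot, and variables do not carry over. Pictures are saved under pics/ and viewed, and the job is handed in when it is done.

```bash
mkdir -p pics; ls; python3 - <<'E'
from workcell import env
import cv2
for n in ["scene","side","wrist"]:
    c=env.camera(n); cv2.imwrite(f"pics/{n}0.png",c["pixels"])
    print(n,c["fx"],c["fy"],c["cx"],c["cy"],c["dist_coeffs"]); print(c["world_from_camera"])
    for l in ["tag_1","leaf_1_hinge","bin_a","stock_jar_1","board"]:
        print(l,[([round(float(v)) for v in d["xy"]],round(d["confidence"],2)) for d in env.find_in(n,l)])
print(env.get_clock(),env.get_orientation(),env.get_opening())
E
```

```text
pics
scene 434.48405957206063 434.48405957206063 317.2298795146164 233.18336802281888 [-0.00318846  0.          0.          0.          0.        ]
[[-0.66382752  0.43859354 -0.60577944 -0.02089337]
 [-0.74765772 -0.40917778  0.52305016  0.6744462 ]
 [-0.01846507  0.80013077  0.59954132  0.59378324]
 [ 0.          0.          0.          1.        ]]
tag_1 [([323, 239], 0.94), ([349, 220], 0.69), ([380, 214], 0.57)]
leaf_1_hinge [([319, 241], 0.6)]
bin_a [([298, 212], 0.97), ([335, 199], 0.51)]
stock_jar_1 [([306, 197], 0.86), ([319, 179], 0.69), ([293, 190], 0.67), ([269, 204], 0.6), ([184, 289], 0.57)]
board [([344, 244], 0.56), ([185, 290], 0.36)]
side 571.0273528068865 571.0273528068865 323.751699134635 235.36449974083405 [-0.11652378  0.          0.          0.          0.        ]
[[ 0.98985332  0.07290183 -0.12196613  0.39528576]
 [-0.14193347  0.54793969 -0.82438885 -0.56008403]
 [ 0.00673063  0.83333512  0.55272713  0.61583043]
 [ 0.          0.          0.          1.        ]]
tag_1 [([325, 257], 0.81), ([338, 288], 0.7), ([422, 246], 0.54), ([218, 242], 0.22)]
leaf_1_hing
[... 293 characters left out ...]
5 416.68484297698825 324.15997766019996 238.1553917834423 [-0.0005042  0.         0.         0.         0.       ]
[[ 9.99999437e-01  1.03601174e-03 -2.31496559e-04  6.25244743e-01]
 [-9.16318870e-04  9.52509366e-01  3.04507912e-01  7.90883714e-02]
 [ 5.35976414e-04 -3.04507529e-01  9.52509778e-01  3.85250656e-01]
 [ 0.00000000e+00  0.00000000e+00  0.00000000e+00  1.00000000e+00]]
tag_1 [([190, 43], 0.68)]
leaf_1_hinge []
bin_a [([375, 60], 0.81), ([381, 122], 0.72)]
stock_jar_1 [([360, 149], 0.85), ([353, 31], 0.77), ([373, 61], 0.66), ([418, 25], 0.63), ([418, 146], 0.57)]
board [([258, 100], 0.72), ([418, 27], 0.7)]
0.9 [-3.14155514e+00 -6.69842403e-05 -1.98875966e-04] 0.08836087208603693
```

View pics/scene0.png

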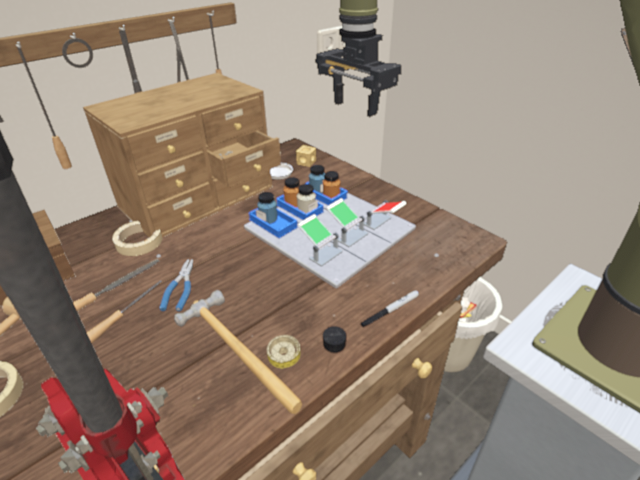

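View pics/side0.png

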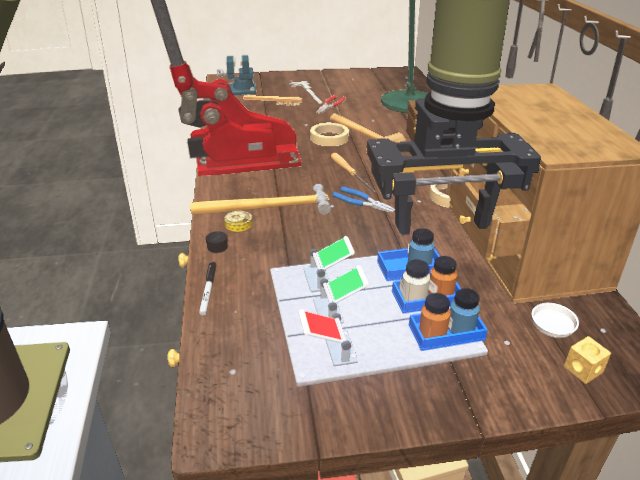

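View pics/wrist0.png

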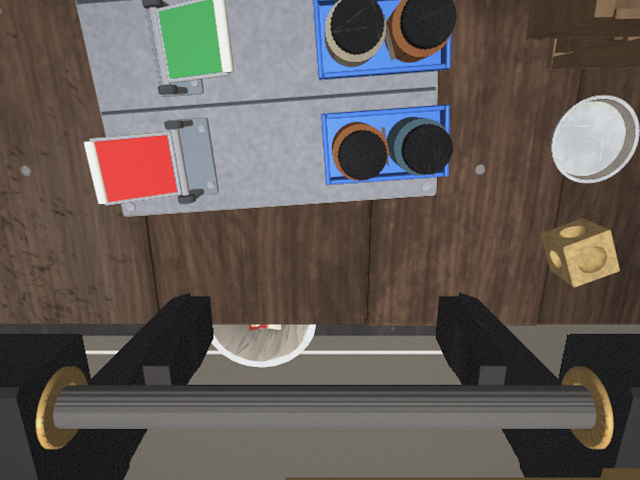

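The bottom lane (lowest y) shows red with 2 jars, so it is wrong. The middle lane is green with 2 jars, so it is right. The far lane is green with 1 jar (the side picture shows one blue jar at 422,245), so it is wrong. Next I'll locate the board.

```bash
cat > h.py <<'E'
import numpy as np, cv2
def ray(c,uv):
    K=np.array([[c["fx"],0,c["cx"]],[0,c["fy"],c["cy"]],[0,0,1]])
    p=cv2.undistortPoints(np.array(uv,float).reshape(-1,1,2),K,np.array(c["dist_coeffs"],float)).reshape(-1,2)
    d=np.c_[p[:,0],-p[:,1],-np.ones(len(p))]; T=np.array(c["world_from_camera"])
    return T[:3,3], d@T[:3,:3].T
def onz(c,uv,z):
    o,d=ray(c,uv); return o+d*((z-o[2])/d[:,2])[:,None]
def proj(c,P):
    T=np.array(c["world_from_camera"]); q=(np.atleast_2d(P)-T[:3,3])@T[:3,:3]
    K=np.array([[c["fx"],0,c["cx"]],[0,c["fy"],c["cy"]],[0,0,1]])
    q=q*[1,-1,-1]
    return cv2.projectPoints(q,np.zeros(3),np.zeros(3),K,np.array(c["dist_coeffs"],float))[0].reshape(-1,2)
E
python3 - <<'E'
from workcell import env
from h import *
np.set_printoptions(precision=4,suppress=True)
c=env.camera("wrist"); print(onz(c,[(126,215),(437,193)],.012))
c=env.camera("side"); print(onz(c,[(272,268),(298,383),(486,352)],.012))
R=env.get_orientation()
for p in [(0.6,0.02,0.36),(0.6,-0.02,0.36),(0.6,0.0,0.4)]:
    print(p,env.ik(p,R))
E
```

```text
[[ 0.4423 -0.0176  0.012 ]
 [ 0.728   0.0027  0.012 ]]
[[ 0.4234  0.2496  0.012 ]
 [ 0.4407 -0.0207  0.012 ]
 [ 0.7227 -0.001   0.012 ]]
(0.6, 0.02, 0.36) [ 0.0103  0.5381 -0.2104  1.4687  0.1177  1.147  -0.2196]
(0.6, -0.02, 0.36) [ 0.0796  0.5384 -0.215   1.4685  0.1203  1.1475 -0.1553]
(0.6, 0.0, 0.4) [ 0.0452  0.5108 -0.2153  1.3949  0.1104  1.2475 -0.1785]
```

```bash
python3 - <<'E'
from workcell import env
from h import *
env.move_gripper(0.0)
env.movep((0.56,0.05,0.34),env.get_orientation()); env.dwell(.3)
c=env.camera("wrist"); cv2.imwrite("pics/w1.png",c["pixels"])
import pickle; pickle.dump(c,open("w1.pkl","wb"))
c=env.camera("side"); cv2.imwrite("pics/s1.png",c["pixels"]);pickle.dump(c,open("s1.pkl","wb"))
print(env.get_clock())
E
```

```text
3.2833
```

View pics/w1.png

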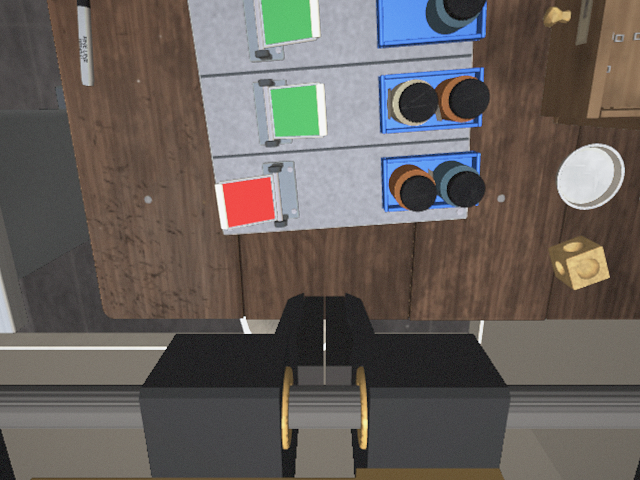

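View pics/s1.png

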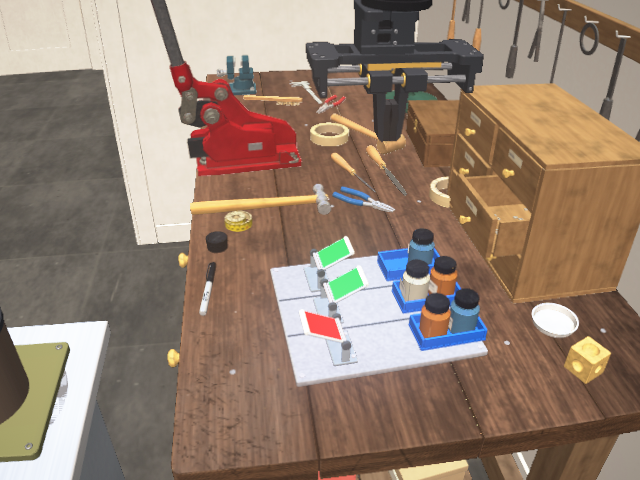

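Both pictures confirm it: one blue jar in the far bin, two in each of the others. I'll fit the board pose from corners and check it with an overlay.

```bash
python3 - <<'E'
import pickle
from h import *
from scipy.optimize import least_squares
w=pickle.load(open("w1.pkl","rb"));s=pickle.load(open("s1.pkl","rb"))
def W(p,P):
    P=np.atleast_2d(P).astype(float); a=p[2]; c,sn=np.cos(a),np.sin(a)
    return np.c_[p[0]+c*P[:,0]-sn*P[:,1],p[1]+sn*P[:,0]+c*P[:,1],P[:,2]]
cor=[(-.075,-.135,.012),(.215,-.135,.012),(-.075,.135,.012)]
ow=np.array([(225,235),(467,217)]);os=np.array([(298,383),(486,351),(272,268)])
def res(p,parts=(1,1)):
    return np.r_[(proj(w,W(p,cor[:2]))-ow).ravel()*parts[0],(proj(s,W(p,cor))-os).ravel()*parts[1]]
for parts in [(1,1),(1,0),(0,1)]:
    r=least_squares(res,[.5,.1,.07],args=(parts,)); print(parts,r.x.round(4),r.fun.round(1))
p=least_squares(res,[.5,.1,.07]).x; np.save("board.npy",p)
for n,c in(("w",w),("s",s)):
    im=c["pixels"].copy()
    def line(a,b,col):
        q=proj(c,W(p,[a,b])); cv2.line(im,*[tuple(int(round(v)) for v in t) for t in q],col,1)
    for y in(-.135,-.0425,.0425,.135): line((-.075,y,.012),(.215,y,.012),(255,0,255))
    for L,sg in((-.085,-1),(0,1),(.085,1)):
        line((0,L-.0325,.048),(0,L+.0325,.048),(0,255,255))
        line((sg*.053,L-.025,.075),(sg*.053,L+.025,.075),(255,0,0))
        x=.115
        for a,b in(((x,-.029),(x,.029)),((x,.029),(x+.104,.029)),((x+.104,-.029),(x+.104,.029)),((x,-.029),(x+.104,-.029))):
            line((a[0],L+a[1],.034),(b[0],L+b[1],.034),(0,255,0))
    im=im[0:260,170:520] if n=="w" else im[210:400,250:520]
    cv2.imwrite(f"pics/ov_{n}.png",cv2.resize(im,None,fx=2.2,fy=2.2))
for L in(-.085,0,.085): print(L,W(p,(0,L,.048)).round(4))
E
```

```text
(1, 1) [0.5046 0.121  0.072 ] [-1.8 -0.   1.4  0.6 -1.  -0.8  3.1 -0.8 -1.9 -0.1]
(1, 0) [0.5043 0.1209 0.0755] [-1.6  0.3  1.5  0.  -0.  -0.   0.  -0.  -0.   0. ]
(0, 1) [0.5045 0.1208 0.0671] [-0.  -0.   0.   0.  -1.5 -0.8  3.  -0.1 -1.6 -0.2]
-0.085 [[0.5107 0.0362 0.048 ]]
0 [[0.5046 0.121  0.048 ]]
0.085 [[0.4985 0.2058 0.048 ]]
```

View pics/ov_w.png

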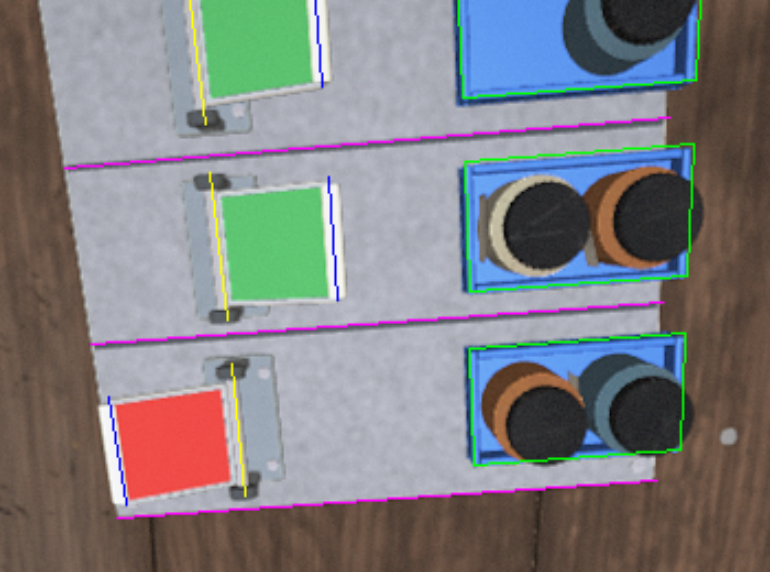

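View pics/ov_s.png

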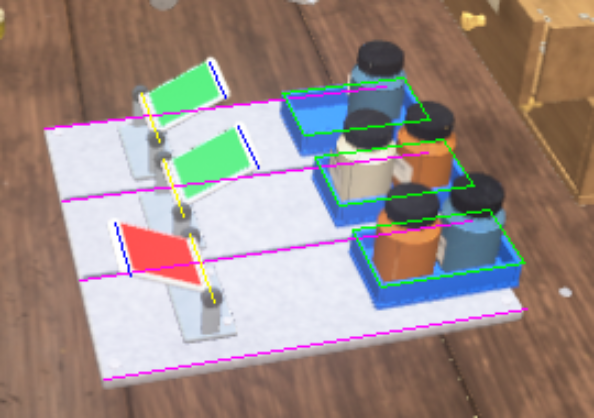

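The overlay agrees to 1–3 mm. I'll turn the jaws along board y so the finger is 18 mm thick in the push direction, and push the low-y tag (+x) first.

```bash
cat > push.py <<'E'
from workcell import env
from h import *
from scipy.spatial.transform import Rotation as Ro
p=np.load("board.npy")
def P(x,y,z):
    c,s=np.cos(p[2]),np.sin(p[2]); return np.array([p[0]+c*x-s*y,p[1]+s*x+c*y,z])
def ori(sg): return (Ro.from_euler("z",p[2]+sg*np.pi/2)*Ro.from_euler("x",np.pi)).as_rotvec()
def push(L,d,sg,z=.067):
    o=ori(sg)
    env.movep(P(-d*.085,L,.17),o)
    print("at",env.get_tcp_pos().round(4),env.get_force().round(2))
    env.move_linear(P(-d*.085,L,z),.12)
    print("down",env.get_tcp_pos().round(4),env.get_force().round(2))
    hit=env.move_linear(P(d*.001,L,z),.08,force_limit=12)
    print("hit",hit,env.get_tcp_pos().round(4),env.get_force().round(2),env.get_clock())
    env.dwell(.3)
    env.move_linear(P(-d*.003,L,.17),.15)
E
python3 - <<'E'
from push import *
for sg in(1,-1):
    for L,d in((-.085,1),(.085,-1)):
        for q in(P(-d*.085,L,.17),P(-d*.085,L,.067),P(d*.001,L,.067)):
            r=env.ik(q,ori(sg)); print(sg,L,None if r is None else r.round(2))
E
```

```text
1 -0.085 [ 0.13  0.6  -0.48  2.2   0.62  0.47  0.81]
1 -0.085 [-0.12  0.8  -0.09  2.28  0.85  0.09  0.61]
1 -0.085 [ 0.05  0.85 -0.35  2.02  0.73  0.39  0.76]
1 0.085 [-0.12  0.81 -0.56  1.63  0.54  0.85  0.74]
1 0.085 [-0.18  0.95 -0.45  1.69  0.62  0.65  0.67]
1 0.085 [-0.27  0.87 -0.35  1.95  0.65  0.44  0.53]
-1 -0.085 [-0.25  0.58  0.1   2.22 -0.16  0.35 -1.5 ]
-1 -0.085 [-0.19  0.81  0.01  2.28 -0.17  0.05 -1.51]
-1 -0.085 [-0.2   0.84  0.07  2.03 -0.19  0.27 -1.47]
-1 0.085 [-0.52  0.77  0.17  1.66 -0.18  0.73 -1.76]
-1 0.085 [-0.49  0.92  0.13  1.71 -0.21  0.53 -1.73]
-1 0.085 [-0.53  0.85  0.08  1.96 -0.19  0.34 -1.79]
```

```bash
sed -i 's/\.085,L/.078,L/' push.py; python3 - <<'E'
from push import *
push(-.085,1,-1)
c=env.camera("side"); cv2.imwrite("pics/s2.png",c["pixels"]); print(env.get_clock())
E
```

```text
at [0.4341 0.031  0.1703] [ 0.25  0.25 -0.08]
down [0.4333 0.0307 0.0674] [-0.37 -0.    0.67]
hit False [0.511  0.0362 0.067 ] [-0.3  -0.64  0.54] 6.55
7.7333
```

View pics/s2.png

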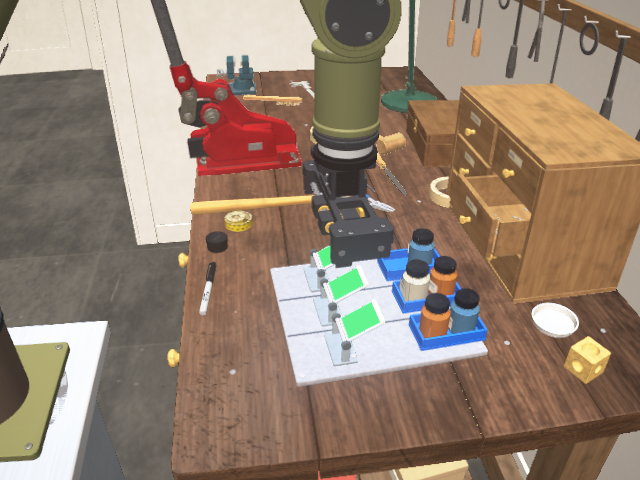

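The low-y tag now shows green at (360,320). Next is the far tag, pushed toward the robot.

```bash
python3 - <<'E'
from push import *
push(.085,-1,-1)
env.movep((0.56,-0.02,0.34),ori(-1)); env.dwell(.3)
for n in("side","scene"):
    c=env.camera(n); cv2.imwrite(f"pics/{n}3.png",c["pixels"])
print(env.get_clock())
E
```

```text
at [0.5757 0.2086 0.1693] [ 0.43 -1.   -0.14]
down [0.5769 0.2114 0.0677] [ 0.21 -0.42 -0.59]
hit False [0.4982 0.2058 0.0671] [ 0.31 -0.15  0.18] 10.65
13.3
```

View pics/side3.png

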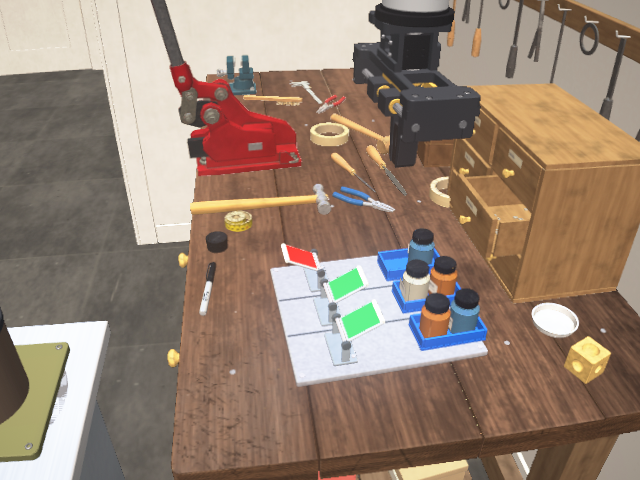

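View pics/scene3.png

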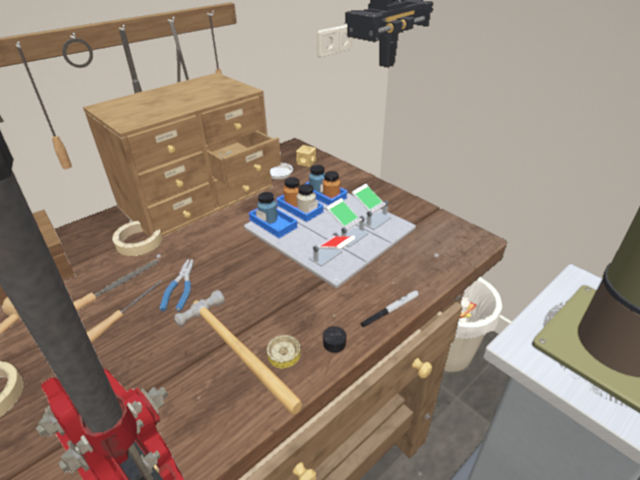

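The far tag is red in side (300,257) and scene (338,243). The other two are green. The jars and loose things look unmoved and the arm is clear.

```bash
python3 -c "
from workcell import env
print(env.get_force().round(2)); env.close_job()"
```

```text
[ 0.02 -0.57 -0.09]
the job is handed in; nothing more can be done
```

I pushed over the two tags that were wrong and handed the job in; the last pictures were taken at about 13 s of the 38 s allowed. The call reports no verdict.

- **Low-y lane:** its bin holds two jars but the tag showed red, so I pushed it away from the robot to green.
- **Far lane:** its bin holds one jar but the tag showed green, so I pushed it toward the robot to red.
- **Middle lane:** its bin holds two jars and the tag was already green, so I left it alone.

The last side and scene pictures show green, green and red in the right lanes, with the jars and loose things unmoved by eye. I took no numeric measurement of their positions or of the tag angles. Neither push reached the 12 N force stop, and the arm was clear with a tool force under 1 N before hand-in. No check failed. The board-pose fit left residuals of up to about 3 pixels.

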